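Wedge up a record deck so that its levelling foot can be wound out

TASK

The record deck is to be levelled: turn its speed selector from the running speed it was left at to off (the red dot) first. Then take the orange wedge and slide it flat along the desk, thin end first, in under the deck's front edge just inside the right front foot, until that foot has only just lifted off the desk (a few millimetres, no more) while the other two feet still stand on it. Do not push the deck across the desk or disturb the mug, the plant and the record brush, and finish holding: keep the wedge gripped in place, it alone carrying that corner, so that I can wind the foot out.

Things in the scene. Friction and masses are not known exactly. Their poses are not given: they have to be found in the camera images.
- deck: dark wood record deck, 3.5 kg, loose on three rubber feet, the third at the rear. Plinth 340 mm deep (x), 430 wide (y), underside 22, top 64 mm above the desk; record up to 86, tonearm (at its right) to 128 mm. Origin: middle of the plinth at desk level; x points from the front edge (x = -170, robot's side) to the rear, y to the robot's left. A push of 12 N at the front edge does not slide it
- right_front_foot (a point): centre of the 40 mm sole of the right front foot (robot's right), at deck x = -125, y = -170 mm; its height reads 0 while the foot stands on the desk. It rises 1.1 mm for each mm that the front edge is lifted at wedge_spot
- left_front_foot (a point): centre of the sole of the left front foot, at deck x = -125, y = +170 mm
- wedge_spot (a point): point on the plinth's lower front edge under which the wedge goes (deck x = -170, y = -115, 22 mm up), 55 mm left of the right front foot's centre; free space behind it. The wedge meets the edge with its tip about 78 mm in; each 4.6 mm farther lifts the edge 1 mm, against 5 to 12 N (more if the wedge is also pressed onto the desk)
- selector (a joint): speed selector, a pointer knob near the front left corner of the deck's top. Rad, grows clockwise seen from above; clicks at 0 = off (red pointer line to the red dot, straight to the front edge), 0.7 = one white dot, 1.4 = two white dots. A sprung ball draws it into the nearest click; about 0.06 N m turns it out
- selector_grip (a point): on the knob's axis (deck x = -128, y = +172 mm), 24 mm above the plinth's top (88 mm above the desk). The grip is an upright bar 38 mm long, 13 mm thick, from 3 to 32 mm above the plinth's top; its length lies along the point's x, pointer end at -x
- wedge: orange plastic levelling wedge, 170 mm long (x), 40 wide (y), 120 g, flat and loose on the desk. Origin: centre of its underside; thin end at x = +85. The slope rises evenly from 5 mm thick at x = +85 to 31 mm at x = -35; x = -35 to -85 is the grip block, 31 mm high, black pad on top. Slope and sole are slick (friction about 0.3). Black lines across the slope mark 10, 15, 20, 25 mm thickness
- wedge_tip (a point): middle of the wedge's thin end, at its underside (wedge x = +85 mm)
- wedge_grip (a point): middle of the grip block, 20 mm above its underside (wedge x = -62.5 mm): the place to grip it, across its 40 mm width
- mug: white mug, 82 mm across, 95 mm high, handle at its +y; origin at the centre of its foot. To be left alone
- planter: small plant in a white pot, pot 76 mm across and 70 mm high, leaves up to 160 mm high and 80 mm out; origin at the centre of its foot. To be left alone
- brush: black record brush, 105 (x) by 34 (y) by 26 mm; origin at the centre of its underside. To be left alone
Not all that is in view belongs to the job. What is meant by the wedge is not pink, and is the larger of those in its own colour.

How it is judged:
On the way, in this order (a step that is already met when the one before it is completed fails the run):
1. the selector stands at off (within 0.15 rad), the deck still on its feet (value of joint selector below 0.15 rad and height (world z) of right_front_foot below 0.0015 m), for 0.3 s.
2. the gripped wedge, flat on the desk, carries the front edge and the right front foot is clear of the desk (height (world z) of right_front_foot above 0.0015 m and contact force between wedge and deck above 2 N and contact force between the fingers and wedge above 2 N), for 0.3 s.
At the end, for the whole second after the job is handed in: Selector within 0.15 rad of off; right front foot 1.5 to 7 mm clear, left front foot down (under 2 mm), rear too (deck's middle under 3 mm); wedge flat on the desk, thin end in under the front edge inside that foot, bearing on the deck and gripped (each over 2 N); deck not touched; all at rest (all of step 2 and value of joint selector below 0.15 rad and height (world z) of right_front_foot below 0.007 m and height (world z) of left_front_foot below 0.002 m and height (world z) of each of deck, wedge below 0.003 m and contact force between each of the fingers, the arm and deck below 0.5 N and angle between wedge's own z axis and vertical below 0.06 rad and x of wedge_tip in the frame of deck above -0.14 m and x of wedge_grip in the frame of deck below -0.17 m and y of wedge_tip in the frame of deck between -0.16 and -0.04 m and linear speed of each of deck, wedge below 0.01 m/s); the arm keeps its last pose, push and grip.
It fails at once if the foot is lifted too far (over 11 mm) (height (world z) of right_front_foot above 0.011 m).
It fails at once if the deck is pushed across the desk (left front foot moved over 15 mm) (distance of left_front_foot from where it was at the start of the episode above 0.015 m).
It fails at once if mug, plant or brush disturbed (moved over 20 mm) (distance of any of mug, planter, brush from where it was at the start of the episode above 0.02 m).
It also fails if it takes over 64 s, if anything falls off the work surface, if the arm or the gripper's body presses on something with over 40 N, if the wrist force passes 120 N, or if a joint passes its speed limit or range.

ROBOT

A 6-joint arm with a two-finger parallel gripper is mounted at the origin on the work surface. World frame = base frame: x ahead of the robot, y to its left, z up, the work surface at z = 0. Lengths are in m, angles in rad, forces in N, time in s.
With the tool pointing down it reaches from about 0.3 to 0.95 m from the base axis. Payload 3.1 kg.
Tool frame: the origin (TCP) lies on the centre line of the jaws, within the pads' length; the fingertips stand 11 mm ahead of it and the grasp point (between the pads) lies 8 mm behind it (arm.tip_reach is the distance from the TCP to the fingertips, in m); z points along the fingers, y is the line along which they close (so a half turn about z gives the same grasp; the last joint's range is limited). The gripper opens to 85 mm and grips with 20 to 120 N. Pads are 22 mm wide; open, the fingers measure 114 mm over their backs; the gripper's body (76 mm by 85 mm) begins 54 mm behind the grasp point. The pads swing forward as they close: fully open they stand 13 mm farther back than shut.
Start: joints at [-1.371, 0.308, 1.634, -0, 1.2, -0.07], TCP at [0.167, -0.602, 0.242] pointing down, gripper open.
Joint ranges: [-3.06, 3.06], [-0.79, 1.96], [0.05, 2.63], [-1.19, 4.34], [0.05, 2.64], [-2.94, 2.94]. Speed limits (rad/s): [2.79, 2.79, 3.14, 3.14, 3.14, 3.14].

INTERFACE

Orientations are given as a unit quaternion [w, x, y, z].
In Python, from cell import arm gives the robot as it stands. The module is installed in compiled form; this text tells all that it offers.
- The arm moves only by the shell command python3 -m handwheel 'ROWS'. ROWS is JSON, one flat list of numbers, 7 for each row, row after row: the shift along the tool's x, y, z normalised to -1 to 1, where 1 is 25 cm, then the turn, a rotation vector about the tool's x, y, z normalised to -1 to 1, where 1 is 0.5 rad, then the opening, from -1 (shut) to 1 (fully open). In form: [tx, ty, tz, ax, ay, az, jaw, tx, ty, tz, ax, ay, az, jaw, ...]. A call has 1 to 12 rows; each row shifts and turns the commanded pose from where the row before left it, along the tool's axes as they then stand; what a row does not reach is not made up. A row lasts 1/12 s, in which the tool goes at most 41.7 mm and 7.16 degrees, less where a joint would pass 70% of its speed; a pose out of reach is approached as far as the arm can. A call with a number of a shift or a turn outside -1 to 1 is refused whole. A call with a gripper value outside its range is refused whole. The fingers move at their own pace and stop on an object; the grip force is fixed at half the most. Time passes only in rows, so rows that do not move let the fingers close. It gives the time, the measured TCP pose, the force, the opening and the grip force at its end, in the units of the state.
- arm.sense(): the state, without advancing time (a new reading comes with each control period).
- arm.snapshot(name): name is "side" or "top"; returns the picture (400x640x3 uint8, red, green, blue); there is no depth.
- arm.calibration(name): a dict with "mtx" (3x3 intrinsics, pixels), "camera_from_world" (4x4, takes a point from world to camera coordinates). Camera axes: x right, y down, z forward; pixel columns grow to the right and rows downward; lengths in m; the calibration is good to about 2 mm. A picture is of the moment at which its call begins. calibration takes no time and is no camera call.
- arm.sign_off(): hands the job in; it is judged then, once.
Trained networks look in the newest picture that a camera, given by its name, has taken for a name from the list of things; names that differ only in an ending like _2 or _b are one class to them, and where a whole thing is asked for, a point or a joint stands for the part that bears it (a point fixed in the world has none). Each returns a list of dicts, best first, with "p" (0 to 1); they miss things now and then, are a little off and sometimes report something else, mostly with a low value. They report only what shows in the picture. A call takes as long as a camera call. They do not tell look-alikes from the thing itself.
- arm.find_in(camera, thing): "extent" ([centre column, centre row, width, height] in pixels, round what is visible of it).
- arm.silhouettes(camera, thing): "pixels" (400x640 bool, what is visible of it) and "extent" ([centre column, centre row, width, height] in pixels, round what is visible of it).
- arm.tip_of(camera, thing): "point" ([column, row] in pixels: a listed point, or the origin of a listed thing).
The state is a dict: "t": time; "joints": joint angles; "joint_velocities": joint speeds; "joint_efforts": joint torques, N m; "tool_pos": TCP position; "orientation": TCP orientation; "wrist_force": force on the tool from outside, world axes, zero at the start; "torque": the same for the moment, N m; "grip_width": opening from 0.0 (shut) to 1.0 (fully open); "gripper_force": force on a finger pad.
Only numpy, scipy, OpenCV 4.12 (cv2) and the standard library are available. Lean on these libraries where they do the work, as an engineer would, in place of code of your own. Each camera call takes 0.05 s, during which the arm holds its last target. There are 200 camera calls.

## Working session

There is one attempt and no reset: what is moved stays moved. The work goes in short steps, Python scripts to look and compute and a shell command to move; the robot and the scene stay as the last step left them, time stands still between calls to the robot, and variables do not carry over. Pictures are saved under pics/ and viewed, at most 10 in all, crops included, and the job is handed in when it is done.

```bash
mkdir -p pics; cat > h.py <<'E'
import numpy as np, cv2
from cell import arm
from scipy.spatial.transform import Rotation as R
def ray(cam,uv):
    c=arm.calibration(cam);K=np.array(c["mtx"]);T=np.array(c["camera_from_world"])
    d=T[:3,:3].T@np.linalg.inv(K)@np.array([uv[0],uv[1],1.]);o=-T[:3,:3].T@T[:3,3]
    return o,d
def at(cam,uv,z):
    o,d=ray(cam,uv);return o+d*(z-o[2])/d[2]
def proj(cam,p):
    c=arm.calibration(cam);q=np.array(c["camera_from_world"])@np.r_[p,1];q=np.array(c["mtx"])@q[:3];return q[:2]/q[2]
def save(cam,name):
    im=arm.snapshot(cam);cv2.imwrite(f"pics/{name}.png",im[:,:,::-1]);return im
E
python3 - <<'E'
from h import *
np.set_printoptions(precision=4,suppress=True)
a=save("top","top0");b=save("side","side0")
Z=dict(deck=0,right_front_foot=0,left_front_foot=0,wedge_spot=.022,selector_grip=.088,wedge=0,wedge_tip=0,wedge_grip=.02,mug=0,planter=0,brush=0)
for c in("top","side"):
    for t,z in Z.items():
        print(c,t,[(round(r["p"],2),np.round(r["point"],1),at(c,r["point"],z)[:2]) for r in arm.tip_of(c,t)[:4]])
s=arm.sense();print(s["t"],s["tool_pos"],s["orientation"],s["grip_width"],arm.tip_reach)
for c in("top","side"):print(ray(c,(320,200)))
E
```

```text
top deck [(0.59, array([270.4, 134.5]), array([0.775 , 0.0323]))]
top right_front_foot [(0.58, array([322.7, 168. ]), array([ 0.6577, -0.1443]))]
top left_front_foot [(0.66, array([406.3, 186.5]), array([ 0.5911, -0.4255])), (0.64, array([382.6, 248.6]), array([ 0.384 , -0.3404]))]
top wedge_spot [(0.95, array([306.3, 181.7]), array([ 0.6092, -0.0887]))]
top selector_grip [(0.53, array([216.4, 170.1]), array([0.6425, 0.1963]))]
top wedge [(0.92, array([379.4, 229.9]), array([ 0.4463, -0.3312])), (0.85, array([472. , 242.2]), array([ 0.4014, -0.6394])), (0.75, array([421.6, 250.8]), array([ 0.375 , -0.4702]))]
top wedge_tip [(0.96, array([488.5, 267.1]), array([ 0.3185, -0.6908])), (0.85, array([380.1, 204.4]), array([ 0.5317, -0.3356])), (0.84, array([419. , 269.2]), array([ 0.3144, -0.4596]))]
top wedge_grip [(0.88, array([427.3, 238.3]), array([ 0.4165, -0.4858])), (0.87, array([467.6, 228.9]), array([ 0.4458, -0.6199])), (0.64, array([228.7, 232.9]), array([0.4425, 0.1693])), (0.63, array([382.7, 249.1]), array([ 0.383 , -0.3378]))]
top mug [(0.88, array([178.6, 237.6]), array([0.
[... 718 characters left out ...]
de wedge_tip [(0.92, array([355.1, 190.7]), array([ 0.5226, -0.3366]))]
side wedge_grip [(0.89, array([390. , 202.5]), array([ 0.3769, -0.345 ])), (0.64, array([400.8, 178.6]), array([ 0.4068, -0.477 ])), (0.58, array([408.3, 157.3]), array([ 0.443, -0.601]))]
side mug [(0.98, array([253.8, 336.1]), array([0.4362, 0.3382]))]
side planter [(0.7, array([351. , 167.7]), array([ 0.6059, -0.4335]))]
side brush [(0.68, array([286.3, 302.5]), array([0.4297, 0.1938]))]
1.2 [ 0.1666 -0.6024  0.2423] [-0.      0.9909  0.1345  0.    ] 0.9995173156508109 0.011
(array([ 0.4359, -0.1216,  1.5362]), array([ 0.0735, -0.0078, -0.9974]))
(array([-0.1024,  0.7381,  1.285 ]), array([ 0.4025, -0.5468, -0.7342]))
```

View pics/top0.png

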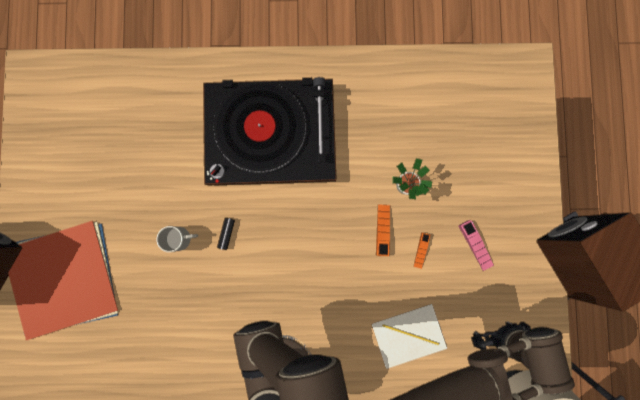

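View pics/side0.png

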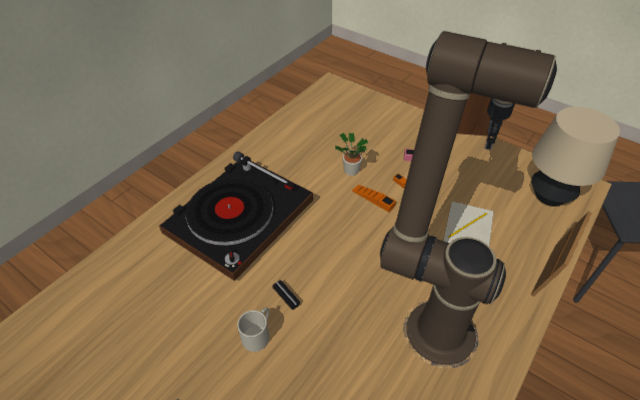

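The top view shows the deck at (270,130), with its knob at about (216,170). The larger orange wedge is at (384,230), thin end towards the deck. The smaller orange one at (423,250) and the pink one are decoys. I'll zoom in on the knob, the deck front and the wedge.

```bash
python3 - <<'E'
from h import *
np.set_printoptions(precision=4,suppress=True)
a=cv2.imread("pics/top0.png");b=cv2.imread("pics/side0.png")
A=cv2.resize(a[150:200,195:345],None,fx=5.33,fy=5.33,interpolation=cv2.INTER_CUBIC)[:266,:800]
B=cv2.resize(a[155:185,200:232],(352,330),interpolation=cv2.INTER_CUBIC)
C=cv2.resize(b[235:275,212:252],(330,330),interpolation=cv2.INTER_CUBIC)
out=np.zeros((600,800,3),np.uint8);out[:A.shape[0],:A.shape[1]]=A;out[268:598,:352]=B;out[268:598,360:690]=C
cv2.imwrite("pics/z1.png",out)
for cam in("top","side"):
  arm.snapshot(cam)
  for r in arm.silhouettes(cam,"deck")[:1]:
    cn=max(cv2.findContours(r["pixels"].astype(np.uint8),0,1)[0],key=cv2.contourArea)
    print(cam,"deck",cv2.boxPoints(cv2.minAreaRect(cn)).tolist())
hsv=cv2.cvtColor(a,cv2.COLOR_BGR2HSV)
m=cv2.inRange(hsv[195:265,370:400],(5,180,120),(18,255,255))
ys,xs=np.nonzero(m);pts=np.array([at("top",(x+370,y+195),.012)[:2] for x,y in zip(xs,ys)],np.float32)
print(cv2.minAreaRect(pts));print(cv2.boxPoints(cv2.minAreaRect(pts)))
u=np.linalg.svd(pts-pts.mean(0))[2][0];print("pca yaw",np.arctan2(u[1],u[0]))
E
```

```text
top deck [[200.54901123046875, 79.6351089477539], [333.0570068359375, 76.1933364868164], [335.7989501953125, 181.75848388671875], [203.29095458984375, 185.20025634765625]]
side deck [[155.36459350585938, 226.26022338867188], [251.7465057373047, 131.63070678710938], [317.2082214355469, 198.30465698242188], [220.82630920410156, 292.9341735839844]]
((0.44608551263809204, -0.34151357412338257), (0.03986054286360741, 0.1658950001001358), 88.5112075805664)
[[ 0.3626 -0.3593]
 [ 0.5285 -0.3636]
 [ 0.5295 -0.3237]
 [ 0.3637 -0.3194]]
pca yaw 3.0824018
```

View pics/z1.png

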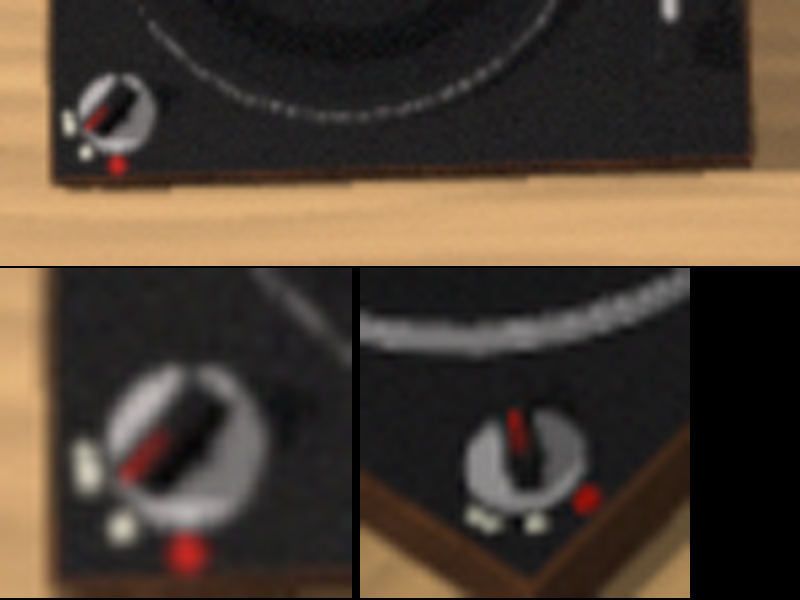

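The close-up shows the pointer line on the single white dot, so the selector is at 0.7. The deck is yawed by about +1.6°. I'll move towards the knob at constant height.

```bash
python3 -m handwheel '[0.113,-0.107,0,0,0,0,0, 0.113,-0.107,0,0,0,0,0, 0.113,-0.107,0,0,0,0,0, 0.113,-0.107,0,0,0,0,0, 0.113,-0.107,0,0,0,0,0, 0.113,-0.107,0,0,0,0,0, 0.113,-0.107,0,0,0,0,0, 0.113,-0.107,0,0,0,0,0, 0.113,-0.107,0,0,0,0,0, 0.113,-0.107,0,0,0,0,0, 0.113,-0.107,0,0,0,0,0, 0.113,-0.107,0,0,0,0,0]'
python3 -m handwheel '[0.113,-0.107,0,0,0,0,0, 0.113,-0.107,0,0,0,0,0, 0.113,-0.107,0,0,0,0,0, 0.113,-0.107,0,0,0,0,0, 0.113,-0.107,0,0,0,0,0, 0.113,-0.107,0,0,0,0,0, 0.113,-0.107,0,0,0,0,0, 0.113,-0.107,0,0,0,0,0, 0.113,-0.107,0,0,0,0,0, 0.113,-0.107,0,0,0,0,0, 0.113,-0.107,0,0,0,0,0, 0.113,-0.107,0,0,0,0,0]'
python3 -m handwheel '[0,0,0,0,0,0.235,0, 0,0,0,0,0,0.235,0, 0,0,0,0,0,0.235,0, 0,0,0,0,0,0.235,0, 0,0,0,0,0,0.235,0, 0,0,0,0,0,0.235,0, 0,0,0,0,0,0.235,0, 0,0,0,0,0,0.235,0, 0,0,0,0,0,0,0, 0,0,0,0,0,0,0]'
python3 - <<'E'
from h import *
np.set_printoptions(precision=4,suppress=True)
for n,uv in dict(FL=(204.8,184),FR=(335.7,180.2)).items(): print(n,at("top",uv,.064))
s=arm.sense();r=R.from_quat(np.roll(s["orientation"],-1)).as_matrix()
print("yaw x",np.arctan2(r[1,0],r[0,0]),s["tool_pos"],s["wrist_force"],s["grip_width"],s["joints"])
a=save("top","top1");b=save("side","side1")
for c in("top","side"):
    for t,z in dict(selector_grip=.088,wedge_spot=.022,left_front_foot=0).items():
        print(c,t,[(round(q["p"],2),np.round(q["point"],1),at(c,q["point"],z)[:2]) for q in arm.tip_of(c,t)[:2]])
    print(c,"tcp",proj(c,s["tool_pos"]))
A=cv2.resize(a[130:220,170:270],(400,360),interpolation=2);B=cv2.resize(b[190:290,180:280],(400,400),interpolation=2)
o=np.zeros((400,800,3),np.uint8);o[:360,:400]=A;o[:,400:]=B;cv2.imwrite("pics/z2.png",o[:,:,::-1])
E
```

```text
t: 2.4
tool_pos: [0.4085, -0.201, 0.2427]
orientation: [0.0, 0.991, 0.134, 0.0]
wrist_force: [1.1, -0.1, 0.1]
grip_width: 0.503
gripper_force: 0.0
t: 3.4
tool_pos: [0.6496, 0.199, 0.2422]
orientation: [0.0, 0.991, 0.135, 0.0]
wrist_force: [0.1, -0.4, -0.3]
grip_width: 0.5
gripper_force: 0.0
t: 4.23
tool_pos: [0.6489, 0.1971, 0.2422]
orientation: [0.0, 0.945, -0.327, -0.0]
wrist_force: [-1.0, -1.2, -0.5]
grip_width: 0.499
gripper_force: 0.0
FL [0.601  0.2388 0.064 ]
FR [ 0.608  -0.1849  0.064 ]
yaw x -0.6672139000085439 [0.6489 0.1971 0.2422] [-1.0087 -1.171  -0.4761] 0.4989066600859512 [0.2307 0.4093 1.4972 0.     1.2352 2.4687]
top selector_grip [(0.39, array([214.7, 173.2]), array([0.6326, 0.2016]))]
top wedge_spot [(0.58, array([306.6, 180.7]), array([ 0.6125, -0.0898]))]
top left_front_foot []
top tcp [204.3341 160.3957]
side selector_grip [(0.4, array([230.2, 251.1]), array([0.6534, 0.1927]))]
side wedge_spot [(0.85, array([297.8, 215.8]), array([ 0.6086, -0.0939]))]
side left_front_foot [(0.68, array([235.7, 269.4]), array([0.6423, 0.1964]))]
side tcp [222.7132 221.2157]
```

View pics/z2.png

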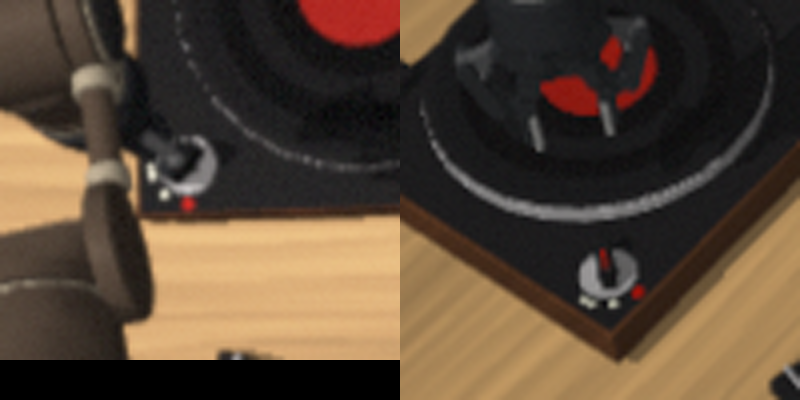

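The close-up shows the gripper above the knob, with the jaw line across the bar. I'll cross-check the knob centre using its grey disc.

```bash
python3 - <<'E'
from h import *
np.set_printoptions(precision=4,suppress=True)
a=cv2.imread("pics/top0.png");b=cv2.imread("pics/side0.png")
for cam,im,(x0,x1,y0,y1) in(("top",a,(207,225,160,178)),("side",b,(220,242,245,268))):
    c=im[y0:y1,x0:x1].astype(int);h=cv2.cvtColor(im[y0:y1,x0:x1],cv2.COLOR_BGR2HSV)
    m=((h[...,1]<40)&(h[...,2]>70)).astype(np.uint8)
    n,l,st,ce=cv2.connectedComponentsWithStats(m);k=1+np.argmax(st[1:,4])
    ys,xs=np.nonzero(l==k);(u,v),(w,hh),an=cv2.minAreaRect(np.c_[xs,ys].astype(np.float32))
    cc=np.array([(xs.min()+xs.max())/2+x0,(ys.min()+ys.max())/2+y0]);print(cam,st[k],cc,at(cam,cc,.067))
    r=np.argwhere((h[...,0]<8)&(h[...,1]>170)&(h[...,2]>90))[:,::-1]+[x0,y0]
    print("red px",len(r),[ (at(cam,p,.096)[:2]).round(3).tolist() for p in r[:12]])
E
```

```text
top [  0   4  17  14 133] [215.  170.5] [0.6442 0.2054 0.067 ]
red px 2 [[0.635, 0.208], [0.632, 0.208]]
side [  5   8  14  14 116] [231.5 259.5] [0.6403 0.2048 0.067 ]
red px 11 [[0.646, 0.199], [0.644, 0.202], [0.641, 0.205], [0.6, 0.208], [0.6, 0.213], [0.597, 0.211], [0.595, 0.209], [0.597, 0.215], [0.595, 0.213], [0.592, 0.212], [0.592, 0.216]]
```

```bash
python3 -m handwheel '[-0.02,0.006,0.104,0,0,0,0, 0,0,0.104,0,0,0,0, 0,0,0.104,0,0,0,0, 0,0,0.104,0,0,0,0, 0,0,0.104,0,0,0,0, 0,0,0.104,0,0,0,0, 0,0,0,0,0,0,0, 0,0,0,0,0,0,0, 0,0,0,0,0,0,0]'
python3 - <<'E'
from h import *
a=save("top","top2");b=save("side","side2")
A=cv2.resize(a[150:200,190:240],(400,400),interpolation=2);B=cv2.resize(b[225:285,200:260],(400,400),interpolation=2)
cv2.imwrite("pics/z3.png",np.hstack([A,B])[:,:,::-1])
E
```

```text
t: 5.38
tool_pos: [0.6452, 0.1993, 0.0877]
orientation: [-0.001, 0.944, -0.329, 0.001]
wrist_force: [0.4, 0.1, 0.4]
grip_width: 0.495
gripper_force: 0.0
```

View pics/z3.png

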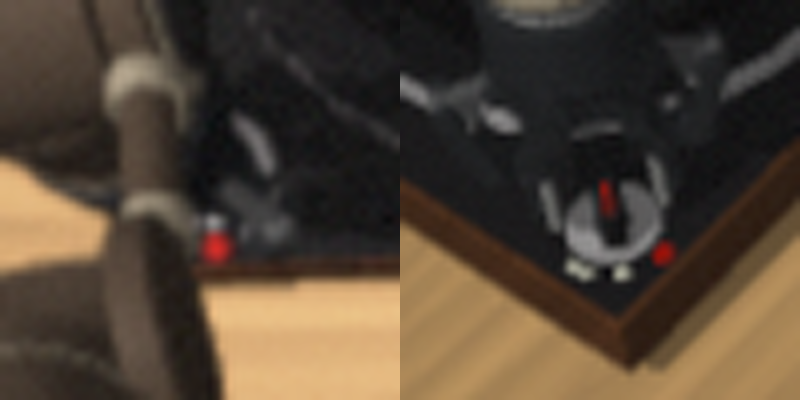

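The side view shows the bar centred between the fingers (red line at column 607, finger faces at about 555 and 655). I'll close in stages and watch the force.

```bash
python3 -m handwheel '[0,0,0,0,0,0,-0.3, 0,0,0,0,0,0,-0.5, 0,0,0,0,0,0,-0.55]'
python3 -m handwheel '[0,0,0,0,0,0,-0.6,0,0,0,0,0,0,-0.62]'; python3 -m handwheel '[0,0,0,0,0,0,-0.64,0,0,0,0,0,0,-0.66]'; python3 -m handwheel '[0,0,0,0,0,0,-0.68,0,0,0,0,0,0,-0.7]'
```

```text
t: 5.73
tool_pos: [0.6448, 0.1992, 0.0877]
orientation: [-0.001, 0.944, -0.329, 0.001]
wrist_force: [0.4, 0.3, 0.2]
grip_width: 0.223
gripper_force: 0.0
t: 5.9
tool_pos: [0.6442, 0.199, 0.0866]
orientation: [-0.0, 0.944, -0.329, 0.0]
wrist_force: [0.3, 0.3, 0.4]
grip_width: 0.189
gripper_force: 0.0
t: 6.07
tool_pos: [0.6442, 0.1993, 0.0863]
orientation: [-0.0, 0.944, -0.329, 0.0]
wrist_force: [0.1, 0.5, 0.2]
grip_width: 0.168
gripper_force: 0.3
t: 6.23
tool_pos: [0.6446, 0.1998, 0.0865]
orientation: [-0.001, 0.944, -0.329, 0.0]
wrist_force: [0.9, 3.1, -0.3]
grip_width: 0.15
gripper_force: 4.4
```

```bash
python3 -m handwheel '[0,0,0,0,0,-0.15,-0.71,0,0,0,0,0,-0.15,-0.72,0,0,0,0,0,-0.15,-0.72,0,0,0,0,0,-0.15,-0.72]'; python3 -m handwheel '[0,0,0,0,0,-0.2,-0.72,0,0,0,0,0,-0.2,-0.72,0,0,0,0,0,-0.2,-0.72,0,0,0,0,0,-0.2,-0.72,0,0,0,0,0,0,-0.72]'
python3 - <<'E'
from h import *
s=arm.sense();r=R.from_quat(np.roll(s["orientation"],-1)).as_matrix()
print("yaw x",np.arctan2(r[1,0],r[0,0]),s["torque"])
E
```

```text
t: 6.57
tool_pos: [0.6446, 0.1996, 0.0866]
orientation: [-0.001, 0.983, -0.182, 0.001]
wrist_force: [1.0, 1.8, 0.1]
grip_width: 0.14
gripper_force: 24.2
t: 6.98
tool_pos: [0.6446, 0.1995, 0.0865]
orientation: [-0.0, 1.0, 0.016, 0.001]
wrist_force: [-0.2, 1.8, -0.3]
grip_width: 0.145
gripper_force: 24.2
yaw x 0.03142451233413152 [ 0.33126918 -0.18143935  0.00858543]
```

The knob is turned to yaw 0.03, which is off. I'll release it, rise and travel to the wedge.

```bash
python3 -m handwheel '[0,0,0,0,0,0,-0.5,0,0,0,0,0,0,-0.2,0,0,0,0,0,0,0,0,0,-0.1,0,0,0,0,0,0,-0.14,0,0,0,0,0,0,-0.14,0,0,0,0,0,0,-0.1,0,0,0,0,0,0,0,0,0,0,0]'
python3 -m handwheel '[-0.075,0.1416,0,0,0,0,0.6,-0.075,0.1416,0,0,0,0,0.6,-0.075,0.1416,0,0,0,0,0.6,-0.075,0.1416,0,0,0,0,0.6,-0.075,0.1416,0,0,0,0,0.6,-0.075,0.1416,0,0,0,0,0.6,-0.075,0.1416,0,0,0,0,0.6,-0.075,0.1416,0,0,0,0,0.6]'
python3 -m handwheel '[-0.075,0.1416,0,0,0,0,0.6,-0.075,0.1416,0,0,0,0,0.6,-0.075,0.1416,0,0,0,0,0.6,-0.075,0.1416,0,0,0,0,0.6,-0.075,0.1416,0,0,0,0,0.6,-0.075,0.1416,0,0,0,0,0.6,-0.075,0.1416,0,0,0,0,0.6,0,0,0,0,0,0,0.6,0,0,0,0,0,0,0.6]'
python3 - <<'E'
from h import *
np.set_printoptions(precision=4,suppress=True)
s=arm.sense();r=R.from_quat(np.roll(s["orientation"],-1)).as_matrix()
print("yaw x",np.arctan2(r[1,0],r[0,0]),s["tool_pos"])
a=save("top","top3");b=save("side","side3")
for c in("top","side"):
    for t,z in dict(selector_grip=.088,wedge_spot=.022,wedge_grip=.02,wedge_tip=0,deck=0).items():
        print(c,t,[(round(q["p"],2),np.round(q["point"],1),at(c,q["point"],z)[:2]) for q in arm.tip_of(c,t)[:2]])
A=cv2.resize(a[155:185,200:230],(400,400),interpolation=2);B=cv2.resize(b[130:230,320:420],(400,400),interpolation=2)
cv2.imwrite("pics/z4.png",np.hstack([A,B])[:,:,::-1])
E
```

```text
t: 7.65
tool_pos: [0.6484, 0.1998, 0.2143]
orientation: [-0.001, 1.0, 0.014, 0.006]
wrist_force: [1.2, 0.9, 0.5]
grip_width: 0.5
gripper_force: 0.0
t: 8.32
tool_pos: [0.5007, -0.09, 0.2056]
orientation: [0.0, 1.0, 0.015, -0.001]
wrist_force: [-0.5, -1.0, -0.5]
grip_width: 0.8
gripper_force: 0.0
t: 9.07
tool_pos: [0.3772, -0.3416, 0.2057]
orientation: [-0.0, 1.0, 0.012, -0.0]
wrist_force: [-0.5, -0.3, 0.2]
grip_width: 0.801
gripper_force: 0.0
yaw x 0.024314103610471052 [ 0.3772 -0.3416  0.2057]
top selector_grip [(0.6, array([213.1, 169.4]), array([0.6449, 0.2068])), (0.18, array([177.3, 237.8]), array([0.4289, 0.3182]))]
top wedge_spot [(0.85, array([309.4, 179.8]), array([ 0.6154, -0.0991]))]
top wedge_grip [(0.7, array([469. , 227.1]), array([ 0.4517, -0.6248])), (0.61, array([382.7, 249.9]), array([ 0.3804, -0.3377]))]
top wedge_tip [(0.92, array([381.1, 201.8]), array([ 0.5405, -0.3392]))]
top deck [(0.71, array([268.6, 133.6]), array([0.7782, 0.0384]))]
side selector_grip [(0.65, array([231.5, 253.2]), array([0.6443, 0.1963]))]
side wedge_spot [(0.91, array([297.4, 217.5]), array([ 0.6048, -0.0868]))]
side wedge_grip [(0.79, array([388.6, 202.4]), array([ 0.3813, -0.3424])), (0.42, array([401.6, 181.4]), array([ 0.3968, -0.4655]))]
side wedge_tip [(0.46, array([447.2, 160.4]), array([ 0.3156, -0.698 ]))]
side deck [(0.8, array([236.4, 222. ]), array([0.781, 0.045]))]
```

View pics/z4.png

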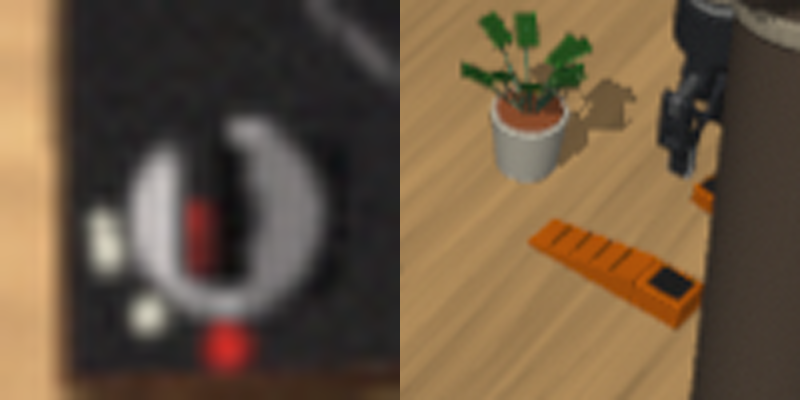

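The selector line now points to the red dot, and the wedge is clear and aligned roughly with x. I'll descend and grip it.

```bash
python3 -m handwheel '[0.012,0,0.126,0,0,0,0.6,0,0,0.126,0,0,0,0.6,0,0,0.126,0,0,0,0.6,0,0,0.126,0,0,0,0.6,0,0,0.126,0,0,0,0.6,0,0,0.12,0,0,0,0.6,0,0,0,0,0,0,0.6,0,0,0,0,0,0,0.6]'
python3 -m handwheel '[0,0,0,0,0,0,0.2,0,0,0,0,0,0,0.1,0,0,0,0,0,0,0,0,0,0,0,0,0,-0.06,0,0,0,0,0,0,-0.12,0,0,0,0,0,0,-0.2,0,0,0,0,0,0,-0.2]'
python3 - <<'E'
from h import *
s=arm.sense();r=R.from_quat(np.roll(s["orientation"],-1)).as_matrix()
print("yaw x",np.arctan2(r[1,0],r[0,0]),s["torque"])
E
```

```text
t: 10.33
tool_pos: [0.3805, -0.3386, 0.0173]
orientation: [-0.002, 1.0, 0.015, -0.002]
wrist_force: [0.2, 1.5, 0.0]
grip_width: 0.798
gripper_force: 0.0
t: 10.92
tool_pos: [0.3834, -0.3418, 0.0215]
orientation: [0.002, 1.0, 0.015, 0.002]
wrist_force: [-1.2, 1.4, 8.9]
grip_width: 0.461
gripper_force: 58.4
yaw x 0.02996906580014256 [ 0.21018819  0.17274495 -0.05202809]
```

```bash
python3 -m handwheel '[0,0,-0.014,0,0,0,-0.2,0,0,0,0,0,0,-0.2,0,0,0,0,0,0,-0.2]'
python3 - <<'E'
from h import *
np.set_printoptions(precision=4,suppress=True)
s=arm.sense();r=R.from_quat(np.roll(s["orientation"],-1)).as_matrix()
print(r,s["torque"],s["tool_pos"])
b=save("side","side4");a=save("top","top4")
B=cv2.resize(b[150:230,330:430],(500,400),interpolation=2);A=cv2.resize(a[190:270,355:415],(300,400),interpolation=2)
cv2.imwrite("pics/z5.png",np.hstack([A,B])[:,:,::-1])
for c in("top","side"): print([(round(q["p"],2),np.round(q["point"],1),at(c,q["point"],0)[:2]) for q in arm.tip_of(c,"wedge_tip")[:3]])
E
```

```text
t: 11.17
tool_pos: [0.3818, -0.3401, 0.0227]
orientation: [0.0, 1.0, 0.015, 0.0]
wrist_force: [1.0, 0.3, -1.6]
grip_width: 0.461
gripper_force: 59.1
[[ 0.9996  0.0299  0.0004]
 [ 0.0299 -0.9996 -0.0005]
 [ 0.0004  0.0005 -1.    ]] [ 0.0175 -0.0163  0.0088] [ 0.3818 -0.3401  0.0227]
[(0.83, array([488. , 269.9]), array([ 0.3093, -0.6888])), (0.73, array([382. , 208.3]), array([ 0.5185, -0.3417]))]
[(0.77, array([448.7, 162.5]), array([ 0.3052, -0.6901])), (0.51, array([350. , 191.7]), array([ 0.5354, -0.3208])), (0.38, array([297.1, 207.6]), array([ 0.6477, -0.1384]))]
```

View pics/z5.png

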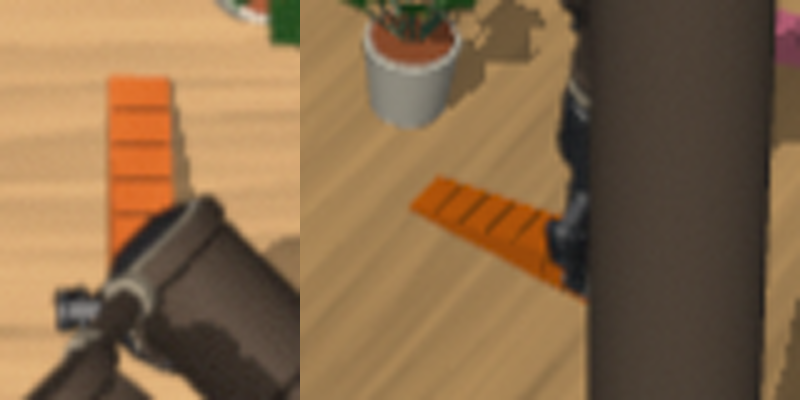

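The wedge is gripped at its block and is straight, with its tip at about (0.529, -0.336). Now I'll slide it across to line up in front of wedge_spot.

```bash
python3 -m handwheel '[0.02,-0.04,0.004,0,0,0,-0.2,0.0227,-0.08,0,0,0,0,-0.2,0.0227,-0.08,0,0,0,0,-0.2,0.0227,-0.09,0,0,0,0,-0.2,0.0227,-0.09,0,0,0,0,-0.2,0.0227,-0.09,0,0,0,0,-0.2,0.0227,-0.09,0,0,0,0,-0.2,0.0227,-0.09,0,0,0,0,-0.2,0.0227,-0.09,0,0,0,0,-0.2,0.0227,-0.09,0,0,0,0,-0.2,0.0227,-0.08,0,0,0,0,-0.2,0.0227,-0.062,0,0,0,0,-0.2]'
python3 -m handwheel '[0,0,0,0,0,0,-0.2,0,0,0,0,0,0,-0.2]'
python3 - <<'E'
from h import *
np.set_printoptions(precision=4,suppress=True)
s=arm.sense();r=R.from_quat(np.roll(s["orientation"],-1)).as_matrix()
print(np.arctan2(r[1,0],r[0,0]),s["torque"],s["tool_pos"])
b=save("side","side5");a=save("top","top5")
B=cv2.resize(b[170:250,270:370],(500,400),interpolation=2);A=cv2.resize(a[160:240,285:345],(300,400),interpolation=2)
cv2.imwrite("pics/z6.png",np.hstack([A,B])[:,:,::-1])
for c in("top","side"):
  for t,z in dict(wedge_tip=0,wedge_spot=.022,right_front_foot=0).items(): print(c,t,[(round(q["p"],2),np.round(q["point"],1),at(c,q["point"],z)[:2]) for q in arm.tip_of(c,t)[:3]])
E
```

```text
t: 12.37
tool_pos: [0.4423, -0.0933, 0.0216]
orientation: [0.0, 1.0, 0.015, 0.0]
wrist_force: [-0.6, -1.1, 0.1]
grip_width: 0.457
gripper_force: 59.7
t: 12.53
tool_pos: [0.4426, -0.094, 0.0216]
orientation: [0.0, 1.0, 0.016, 0.0]
wrist_force: [0.3, 2.4, 3.6]
grip_width: 0.46
gripper_force: 59.2
0.03237558145628744 [ 0.186  -0.1363  0.0686] [ 0.4426 -0.094   0.0216]
top wedge_tip [(0.76, array([308.4, 192.5]), array([ 0.575, -0.095])), (0.76, array([489.8, 270.4]), array([ 0.3075, -0.6947])), (0.66, array([416.4, 269.8]), array([ 0.3126, -0.4509]))]
top wedge_spot [(0.59, array([307.1, 182.1]), array([ 0.6078, -0.0914]))]
top right_front_foot [(0.95, array([322.6, 166.4]), array([ 0.6631, -0.144 ])), (0.75, array([405.7, 185.1]), array([ 0.5959, -0.4236]))]
side wedge_tip [(0.85, array([302.2, 223.2]), array([ 0.5866, -0.0902])), (0.61, array([297.1, 219.1]), array([ 0.6133, -0.0945])), (0.54, array([450.1, 159.8]), array([ 0.3078, -0.7082]))]
side wedge_spot [(0.77, array([296.3, 216.1]), array([ 0.612 , -0.0897]))]
side right_front_foot [(0.85, array([297.9, 208.9]), array([ 0.6413, -0.135 ]))]
```

View pics/z6.png

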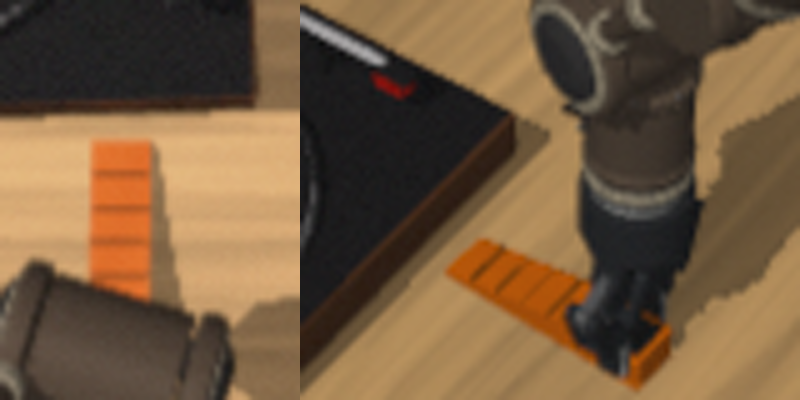

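The wedge points straight at the front edge, with its tip about 25 mm short. The image puts it about 8 mm too close to the foot, so I'll shift it left and then slide in to just before contact.

```bash
python3 -m handwheel '[0,-0.016,-0.002,0,0,0,-0.2,0,-0.016,0,0,0,0,-0.2,0.03,0,0,0,0,0,-0.2,0.04,0,0,0,0,0,-0.2,0.04,0,0,0,0,0,-0.2,0.04,0,0,0,0,0,-0.2,0.04,0,0,0,0,0,-0.2,0.04,0,0,0,0,0,-0.2,0.04,0,0,0,0,0,-0.2,0.02,0,0,0,0,0,-0.2,0,0,0,0,0,0,-0.2]'
python3 -m handwheel '[0.008,0,0,0,0,0,-0.2,0.008,0,0,0,0,0,-0.2,0,0,0,0,0,0,-0.2]'
```

```text
t: 13.85
tool_pos: [0.515, -0.0849, 0.0216]
orientation: [0.0, 1.0, 0.015, 0.0]
wrist_force: [0.8, -0.2, 1.2]
grip_width: 0.464
gripper_force: 59.5
t: 14.1
tool_pos: [0.5172, -0.0847, 0.0216]
orientation: [-0.0, 1.0, 0.015, -0.001]
wrist_force: [-1.5, -0.3, 4.7]
grip_width: 0.457
gripper_force: 59.8
```

```bash
for i in 1; do python3 -m handwheel '[0.01,0,0,0,0,0,-0.2,0.01,0,0,0,0,0,-0.2,0,0,0,0,0,0,-0.2]'; python3 -m handwheel '[0.01,0,0,0,0,0,-0.2,0.01,0,0,0,0,0,-0.2,0,0,0,0,0,0,-0.2]';python3 -m handwheel '[0.01,0,0,0,0,0,-0.2,0.01,0,0,0,0,0,-0.2,0,0,0,0,0,0,-0.2]'; done
```

```text
t: 14.35
tool_pos: [0.5226, -0.0846, 0.0216]
orientation: [-0.0, 1.0, 0.015, -0.0]
wrist_force: [-1.4, -0.2, 4.1]
grip_width: 0.459
gripper_force: 59.8
t: 14.6
tool_pos: [0.5282, -0.0845, 0.0216]
orientation: [-0.0, 1.0, 0.015, 0.0]
wrist_force: [-0.1, -0.2, 3.4]
grip_width: 0.458
gripper_force: 59.7
t: 14.85
tool_pos: [0.5336, -0.0844, 0.0217]
orientation: [0.0, 1.0, 0.015, 0.0]
wrist_force: [-0.3, 0.1, 2.4]
grip_width: 0.457
gripper_force: 59.6
```

```bash
python3 -m handwheel '[0.008,0,0,0,0,0,-0.2,0.008,0,0,0,0,0,-0.2,0,0,0,0,0,0,-0.2]'; python3 -m handwheel '[0.008,0,0,0,0,0,-0.2,0,0,0,0,0,0,-0.2]';python3 -m handwheel '[0.008,0,0,0,0,0,-0.2,0,0,0,0,0,0,-0.2]'; python3 -m handwheel '[0.008,0,0,0,0,0,-0.2,0,0,0,0,0,0,-0.2]'
```

```text
t: 15.1
tool_pos: [0.537, -0.0842, 0.0216]
orientation: [-0.0, 1.0, 0.015, -0.0]
wrist_force: [-1.4, -1.1, 2.7]
grip_width: 0.46
gripper_force: 59.8
t: 15.27
tool_pos: [0.5375, -0.0841, 0.0216]
orientation: [-0.0, 1.0, 0.015, -0.002]
wrist_force: [-5.1, -0.2, 6.6]
grip_width: 0.457
gripper_force: 60.3
t: 15.43
tool_pos: [0.5378, -0.0841, 0.0216]
orientation: [-0.0, 1.0, 0.015, -0.004]
wrist_force: [-8.9, -0.8, 11.4]
grip_width: 0.463
gripper_force: 60.9
t: 15.6
tool_pos: [0.5385, -0.084, 0.0216]
orientation: [-0.0, 1.0, 0.016, -0.005]
wrist_force: [-12.1, -0.6, 13.5]
grip_width: 0.461
gripper_force: 61.2
```

Contact is at tool x of about 0.537. Most of the resistance comes from pressing down on the desk, so I'll relieve that.

```bash
python3 -m handwheel '[0,0,-0.012,0,0,0,-0.2,0,0,0,0,0,0,-0.2]'; python3 -m handwheel '[0.008,0,0,0,0,0,-0.2,0,0,0,0,0,0,-0.2]';python3 -m handwheel '[0.008,0,0,0,0,0,-0.2,0,0,0,0,0,0,-0.2]'
```

```text
t: 15.77
tool_pos: [0.5389, -0.0838, 0.0229]
orientation: [-0.001, 1.0, 0.015, -0.004]
wrist_force: [-4.4, -1.8, -4.5]
grip_width: 0.459
gripper_force: 59.7
t: 15.93
tool_pos: [0.5399, -0.0834, 0.0219]
orientation: [-0.001, 1.0, 0.015, -0.005]
wrist_force: [-7.0, -0.4, -3.4]
grip_width: 0.457
gripper_force: 59.7
t: 16.1
tool_pos: [0.5413, -0.0832, 0.0218]
orientation: [-0.001, 1.0, 0.015, -0.006]
wrist_force: [-7.3, -0.5, -1.9]
grip_width: 0.459
gripper_force: 59.5
```

```bash
python3 -m handwheel '[0.01,0,0,0,0,0,-0.2,0,0,0,0,0,0,-0.2]'; python3 -m handwheel '[0.01,0,0,0,0,0,-0.2,0,0,0,0,0,0,-0.2]';python3 -m handwheel '[0.01,0,0,0,0,0,-0.2,0,0,0,0,0,0,-0.2]'
python3 - <<'E'
from h import *
b=save("side","side6");a=save("top","top6")
E
```

```text
t: 16.27
tool_pos: [0.5437, -0.083, 0.0218]
orientation: [-0.001, 1.0, 0.015, -0.006]
wrist_force: [-6.8, -0.1, -2.6]
grip_width: 0.463
gripper_force: 59.3
t: 16.43
tool_pos: [0.5462, -0.0829, 0.0217]
orientation: [-0.001, 1.0, 0.015, -0.006]
wrist_force: [-7.6, 0.1, -2.9]
grip_width: 0.457
gripper_force: 59.3
t: 16.6
tool_pos: [0.5486, -0.0827, 0.0217]
orientation: [-0.001, 1.0, 0.015, -0.006]
wrist_force: [-7.3, -0.0, -1.7]
grip_width: 0.457
gripper_force: 59.4
```

```bash
python3 -m handwheel '[0.01,0,0,0,0,0,-0.2,0.006,0,0,0,0,0,-0.2,0,0,0,0,0,0,-0.2,0,0,0,0,0,0,-0.2]'
python3 - <<'E'
from h import *
np.set_printoptions(precision=2,suppress=True)
b=save("side","side7")
g0=cv2.imread("pics/side5.png",0);g=cv2.cvtColor(b,cv2.COLOR_RGB2GRAY)
P=dict(FRtop=(313,193),FRbot=(312,200),dot=(240,263),FLtop=(234,268),FLbot=(235,276),edge=(280,229),mid=(262,247),arm=(245,155),rear=(163,222))
p=np.float32(list(P.values()))[:,None]
q,st,e=cv2.calcOpticalFlowPyrLK(g0,g,p,None,winSize=(13,13))
for n,x,y in zip(P,p[:,0],q[:,0]):print(n,y-x)
print("1mm up at FR:",proj("side",(.61,-.18,.065))-proj("side",(.61,-.18,.064)), "1mm +x",proj("side",(.611,-.18,.064))-proj("side",(.61,-.18,.064)))
B=cv2.resize(b[160:250,260:350],(600,600),interpolation=2);cv2.imwrite("pics/z7.png",B[:,:,::-1])
E
```

```text
t: 17.03
tool_pos: [0.5526, -0.0826, 0.0218]
orientation: [-0.001, 1.0, 0.015, -0.006]
wrist_force: [-8.6, -0.3, -1.4]
grip_width: 0.455
gripper_force: 59.5
FRtop [  2.67 -35.82]
FRbot [ 7.1  12.01]
dot [-0.27  0.05]
FLtop [-0.34  0.09]
FLbot [-0.23  0.07]
edge [-0.28 -0.25]
mid [ 3.93 -4.3 ]
arm [-0.43 -0.28]
rear [0.01 0.42]
1mm up at FR: [-0.   -0.19] 1mm +x [-0.22 -0.12]
```

View pics/z7.png

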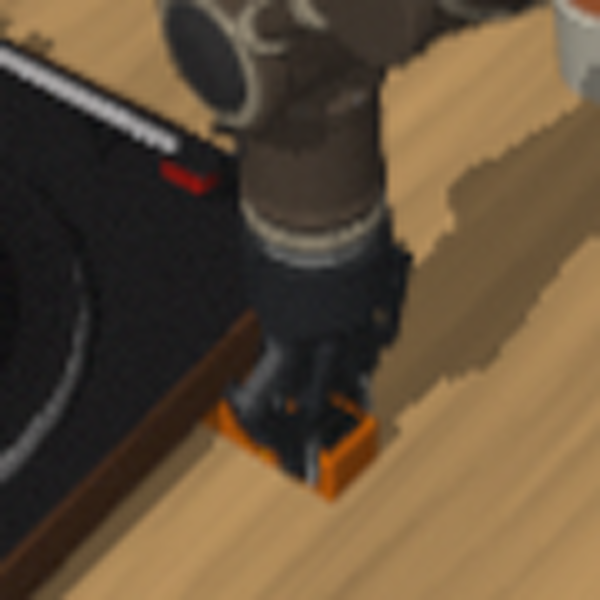

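```bash
python3 - <<'E'
from h import *
np.set_printoptions(precision=2,suppress=True)
g0=cv2.imread("pics/side5.png",0);g=cv2.imread("pics/side7.png",0)
m=np.zeros_like(g0);cv2.fillPoly(m,[np.array([[165,224],[235,160],[292,180],[292,192],[232,268]])],255)
p=cv2.goodFeaturesToTrack(g0,60,.02,5,mask=m)
q,st,e=cv2.calcOpticalFlowPyrLK(g0,g,p,None,winSize=(9,9))
X=[];D=[]
for x,y,s in zip(p[:,0],q[:,0],st[:,0]):
    if s and np.linalg.norm(y-x)<2: X.append(at("side",x,.075)[:2]-[.775,.035]);D.append(y-x)
X=np.array(X);D=np.array(D)
# model: rigid dx,dy,dyaw + lift a + tilt bx,by  -> pixel
J=lambda d,w:(proj("side",w+d)-proj("side",w))
A=[]
for x in X:
    w=np.r_[x+[.775,.035],.075];E=np.eye(3)*1e-3
    ex,ey,ez=[J(v,w) for v in E]
    # axis tilt: lift h (mm at right foot) grows with distance from line left foot(-.125,.17)-rear(.15,0)
    a,b=np.array([-.125,.17]),np.array([.15,0]);n=np.array([(b-a)[1],-(b-a)[0]]);n/=np.linalg.norm(n)
    k=((x-a)@n)/((np.array([-.125,-.17])-a)@n)
    A.append(np.c_[ex,ey,ex*-x[1]+ey*x[0],ez*k])
from scipy.optimize import least_squares
M=np.vstack(A);f=least_squares(lambda t:M@t-D.ravel(),np.zeros(4),loss="soft_l1",f_scale=.1)
c=np.linalg.inv(M.T@M);print(len(X),"dx,dy mm, yaw mrad, foot mm",f.x,"sd",np.sqrt(np.diag(c))*.15)
E
```

```text
20 dx,dy mm, yaw mrad, foot mm [0.16 1.33 0.76 6.18] sd [0.16 0.13 0.74 0.59]
```

```bash
python3 - <<'E'
from h import *
from scipy.optimize import least_squares
np.set_printoptions(precision=2,suppress=True)
new=[cv2.cvtColor(arm.snapshot("side"),cv2.COLOR_RGB2GRAY) for _ in range(4)]+[cv2.imread("pics/side7.png",0)]
mid=[cv2.imread("pics/side6.png",0)]
base=[cv2.imread(f"pics/{n}.png",0) for n in("side3","side5","side4")]
a,b=np.array([-.125,.17]),np.array([.14,0]);n=np.array([(b-a)[1],-(b-a)[0]]);n/=np.linalg.norm(n);d=(np.array([-.125,-.17])-a)@n
def fit(base,new):
  A=[];D=[]
  for g0 in base:
    m=np.zeros_like(g0);cv2.fillPoly(m,[np.array([[165,224],[235,160],[290,180],[290,192],[232,268]])],255)
    p=cv2.goodFeaturesToTrack(g0,80,.01,4,mask=m)
    for g in new:
      q,st,e=cv2.calcOpticalFlowPyrLK(g0,g,p,None,winSize=(11,11))
      for x,y,s in zip(p[:,0],q[:,0],st[:,0]):
        if not s or np.linalg.norm(y-x)>2: continue
        w=at("side",x,.07);X=w[:2]-[.779,.03];P0=proj("side",w)
        ex,ey,ez=[proj("side",w+v)-P0 for v in np.eye(3)*1e-3]
        k=((X-a)@n)/d; lat=-n*.07/d
        A.append(np.c_[ex,ey,-ex*X[1]+ey*X[0],ez*k+ex*lat[0]+ey*lat[1]]);D.append(y-x)
  M=np.vstack(A);D=np.ravel(D)
  f=least_squares(lambda t:M@t-D,np.zeros(4),loss="soft_l1",f_scale=.1).x
  M0=M[:,3:];f0=least_squares(lambda t:M0@t-D,[0],loss="soft_l1",f_scale=.1).x
  return f,f0,len(A)
for bs in base: print(fit([bs],new),fit([bs],mid))
print("null",fit([base[0]],[base[2]]))
print(arm.sense()["t"],arm.sense()["wrist_force"])
E
```

```text
(array([0.02, 0.1 , 0.49, 4.27]), array([4.43]), 170) (array([ 0.14, -0.15,  0.39,  3.29]), array([3.22]), 34)
(array([ 0.15,  0.26, -0.  ,  3.73]), array([4.52]), 178) (array([ 0.13, -0.05,  0.26,  2.88]), array([2.98]), 36)Traceback (most recent call last):
  File "<stdin>", line 25, in <module>
  File "<stdin>", line 17, in fit
  File "h.py", line 11, in proj
    c=arm.calibration(cam);q=np.array(c["camera_from_world"])@np.r_[p,1];q=np.array(c["mtx"])@q[:3];return q[:2]/q[2]
ValueError: time passes only in moves, steps and waits
```

With the tilt modelled fully, the foot comes out about 4 mm clear and the deck has not moved, which agrees with the slide distance. I'll check that everything is steady and hand in.

```bash
python3 -m handwheel '[0,0,0,0,0,0,-0.2,0,0,0,0,0,0,-0.2,0,0,0,0,0,0,-0.2,0,0,0,0,0,0,-0.2,0,0,0,0,0,0,-0.2,0,0,0,0,0,0,-0.2]'; python3 -c "
from cell import arm
print(arm.sign_off())"
```

```text
t: 17.78
tool_pos: [0.5526, -0.0826, 0.0217]
orientation: [-0.001, 1.0, 0.015, -0.006]
wrist_force: [-7.5, 0.0, -0.8]
grip_width: 0.461
gripper_force: 59.5
the job is handed in; nothing more can be done
None
```

I've handed the job in: the selector is at off, and the gripped wedge holds the right front corner with that foot about 4 mm off the desk (estimated from the camera images). The deck did not measurably shift, and the arm never went near the mug, plant or brush; the hand-in gave no verdict.

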